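Clamp the cold block into the lunchbox

TASK

Put the oblong cold block (not the round one) into the cradle in the open lunchbox, lengthwise and right way up, then swing the lunchbox's hinged clamp bar over it and press it fully shut so that the block is driven down home and stays clamped.

Things in the scene. Friction and masses are not known exactly. Their poses are not given: they have to be found in the camera images.
- cold_block: Loose hard yellow plastic cold block, an oblong brick 42 (own x) x 72 (own y) x 46 mm (z), 0.1 to 0.2 kg, standing on the bench; take it across its 42 mm width. Origin: centre of its underside. A round puck of the same plastic (78 mm across, 34 high) is not wanted. Tumbler, bowl and spoon stand further off.
- lunchbox: Olive lunchbox fixed to the bench. Origin: on the bench under the cradle's centre; x away from its front latch, y towards the clamp's hinge, z up. Walls 55 mm high, outside x -120 to 80, y -120 to 120 mm; its outer lid lies folded flat beyond it, x 86 to 286, 18 mm high. A 30 mm high divider at x -62 mm.
- cradle (a point): Centre of the cradle's floor as it starts, 39 mm above the bench; axes as lunchbox. Grey well 62 (x) x 90 mm (y) inside, walls reaching 55 mm above the bench, the long ones open over the middle 46 mm for fingers. The floor is an aluminium platform on springs: it carries the block at this height, and the shut clamp presses it and the block 15 mm down (4.5 N): home.
- clamp (a joint): Hinge angle of the grey clamp bar, rad: 0 shut (level over cradle), 1.57 upright, 2 fully open. Bar 36 wide, 135 long, 6 mm thick. Hinge axis along lunchbox x at x 0, y 70, z 70 mm, at the bar's underside; shut, the bar reaches to y -65. No catch: a stiff hinge (0.4 N m) holds it where left. It starts upright or leaning back; push its back (+y side) over, then press its free end down.
Not all that is in view belongs to the job. Leave any pink or white look-alike of the cold_block alone.

How it is judged (in metres and radians):
On the way, in this order (a step that is already met when the one before it is completed fails the run):
1. the cold block stands in the cradle under the open clamp (x of cold_block in the frame of lunchbox between -0.013 and 0.013 m and y of cold_block in the frame of lunchbox between -0.013 and 0.013 m and angle between cold_block's own z axis and vertical below 0.17 rad and z of cold_block in the frame of lunchbox between 0.032 and 0.045 m and value of joint clamp above 1 rad), for 0.2 s.
2. the clamp is pressed shut over it and the block is home (x of cold_block in the frame of lunchbox between -0.013 and 0.013 m and y of cold_block in the frame of lunchbox between -0.013 and 0.013 m and angle between cold_block's own z axis and vertical below 0.17 rad and z of cold_block in the frame of lunchbox below 0.029 m and value of joint clamp below 0.08 rad), for 0.2 s.
At the end, for the whole second after the job is handed in: The oblong cold block stands upright (within 10 degrees) in the cradle, its centre within 13 mm of the cradle's centre along both lunchbox axes, at rest, driven down so that its underside is less than 29 mm above the bench, and the clamp is shut to under 0.08 rad (all of step 2 and linear speed of cold_block below 0.02 m/s); the robot touches nothing.
It also fails if it takes over 54 s, if anything falls off the work surface, if the arm or the gripper's body presses on something with over 40 N, if the wrist force passes 120 N, or if a joint passes its speed limit or range.

ROBOT

A 6-joint arm with a two-finger parallel gripper is mounted at the origin on the work surface. World frame = base frame: x ahead of the robot, y to its left, z up, the work surface at z = 0. Lengths are in m, angles in degrees, forces in N, time in s.
With the tool pointing down it reaches from about 0.375 to 0.9 m from the base axis. Payload 3.1 kg.
Tool frame: the origin (TCP) lies midway between the tips of the shut fingers; the grasp point (between the pads) lies 19 mm behind it; z points along the fingers, y is the line along which they close (so a half turn about z gives the same grasp; the last joint's range is limited). The gripper opens to 87 mm and grips with 3 to 60 N. Pads are 19 mm wide; open, the fingers measure 117 mm over their backs; the gripper's body (75 mm by 190 mm) begins 51 mm behind the grasp point.
Start: joints at [-76.748, 30.224, 82.088, -0, 67.689, -10.227], TCP at [0.249, -0.573, 0.223] pointing down, gripper open.
Joint ranges: [-176.69, 176.69], [-43.24, 126.21], [12.49, 139.97], [-82, 262], [0, 151.66], [-163.58, 163.58]. Speed limits (degrees/s): [159.86, 159.86, 180, 180, 180, 180].

INTERFACE

Orientations are given as [roll, pitch, yaw] about the fixed x, y, z axes, in that order (R = Rz(yaw) Ry(pitch) Rx(roll)).
In Python, from rig import r gives the robot as it stands. The module is installed in compiled form; this text tells all that it offers.
- The arm moves only by the tool arm_command, never from a script. Its argument "steps" is a list of rows, each an object with "fingers": the closure, from -1 (fully open) to 1 (shut), so that 0 is half open; "slide": the shift along the tool's x, y, z in cm, a list of three; "yaw": the turn about the tool's z in rad. In form: [{"fingers": fingers, "slide": [x, y, z], "yaw": yaw}, ...]. A call has 1 to 5 rows; each row shifts and turns the commanded pose from where the row before left it, along the tool's axes as they then stand; what a row does not reach is not made up. A row lasts 1/10 s, in which the tool goes at most 50 mm and 8.59 degrees, less where a joint would pass 70% of its speed; a pose out of reach is approached as far as the arm can. A call with a gripper value outside its range is refused whole. The fingers move at their own pace and stop on an object; "grip_force" is the grip in N (left out, the last holds). Time passes only in rows, so rows that do not move let the fingers close. It gives the time, the measured TCP pose, the force, the opening and the grip force at its end, in the units of the state.
- r.get_state(): the state, without advancing time (a new reading comes with each control period).
- r.read_camera(name): name is "scene" or "top" or "wrist"; returns a dict with "frame" (480x640x3 uint8, red, green, blue), "depth" (480x640 float32, m along the optical axis (not along the pixel's ray), 0 where there is no reading), "mtx" (3x3 intrinsics, pixels), "position" and "orientation" of the camera in the world. Camera axes: x right, y down, z forward; pixel columns grow to the right and rows downward; lengths in m; the calibration is good to about 2 mm. A picture is of the moment at which its call begins.
- r.finish_job(): hands the job in; it is judged then, once.
The state is a dict: "time_s": time; "qpos": joint angles; "dq": joint speeds; "effort": joint torques, N m; "ee_pos": TCP position; "ee_rot": TCP orientation; "contact_force": force on the tool from outside, world axes, zero at the start; "torque": the same for the moment, N m; "width": finger opening in m; "grasp_force": force on a finger pad.
Only numpy, scipy, OpenCV 4.12 (cv2) and the standard library are available. Lean on these libraries where they do the work, as an engineer would, in place of code of your own. Each camera call takes 0.05 s, during which the arm holds its last target. There are 200 camera calls.

## Working session

There is one attempt and no reset: what is moved stays moved. The work goes in short steps, Python scripts to look and compute and a tool call to move; the robot and the scene stay as the last step left them, time stands still between calls to the robot, and variables do not carry over. Pictures are saved under pics/ and viewed, at most 10 in all, crops included, and the job is handed in when it is done.

Besides the shell and the picture viewer there is one more tool, called by a JSON object that holds its "fn" and its "kwargs", one argument or row to a line. arm_command: Moves the arm, as the interface text tells. Its arguments: {"type":"object","properties":{"steps":{"type":"array"},"grip_force":{"type":"number"}},"required":["steps"]}

```bash
mkdir -p pics; cat > h.py <<'E'
import numpy as np,cv2
from rig import r
from scipy.spatial.transform import Rotation as Ro
def cam(n):
    c=r.read_camera(n); np.savez(''+n+'.npz',**{k:np.array(v) for k,v in c.items()}); return c
def load(n): return np.load(''+n+'.npz')
def Rc(c):
    o=np.array(c['orientation'],float)
    if o.shape==(3,3): return o
    return Ro.from_euler('xyz',o,degrees=True).as_matrix()
def cloud(c):
    d=c['depth'];v,u=np.mgrid[:480,:640];K=c['mtx']
    p=np.stack([(u-K[0,2])/K[0,0]*d,(v-K[1,2])/K[1,1]*d,d],-1)
    P=p@Rc(c).T+np.array(c['position']); P[d==0]=np.nan; return P
E
python3 - <<'E'
from h import *
for n in('top','scene'):
    c=cam(n);cv2.imwrite(f'pics/{n}1.png',c['frame'][...,::-1]);print(n,c['position'],c['orientation'])
print(r.get_state())
E
```

```text
top [ 0.35895606 -0.03691948  1.02407045] [-171.3506083    -0.71659928  -89.1389618 ]
scene [ 1.03098122 -0.81920001  0.70672971] [-124.05258995    0.35164722   35.22648267]
{'time_s': 0.1, 'qpos': array([-7.67485976e+01,  3.02732372e+01,  8.21481444e+01,  1.23509347e-03,
        6.76889647e+01, -1.02282034e+01]), 'dq': array([ 0.00025377, -0.16436887, -0.05867997, -0.05524026,  0.08363468,
        0.00472519]), 'effort': array([-1.73266653e-04, -4.40985274e+01, -1.77151072e+01,  6.35399180e-02,
        5.33791620e-02, -4.36020287e-05]), 'ee_pos': array([ 0.24888719, -0.57260156,  0.2216788 ]), 'ee_rot': array([-1.79891610e+02, -2.07176638e-02,  2.34791161e+01]), 'contact_force': array([-0.05962254,  0.36878556, -0.14715295]), 'torque': array([ 0.04296089, -0.00011891, -0.02419587]), 'grasp_force': 0.0, 'width': 0.08686850273295194}
```

View pics/top1.png

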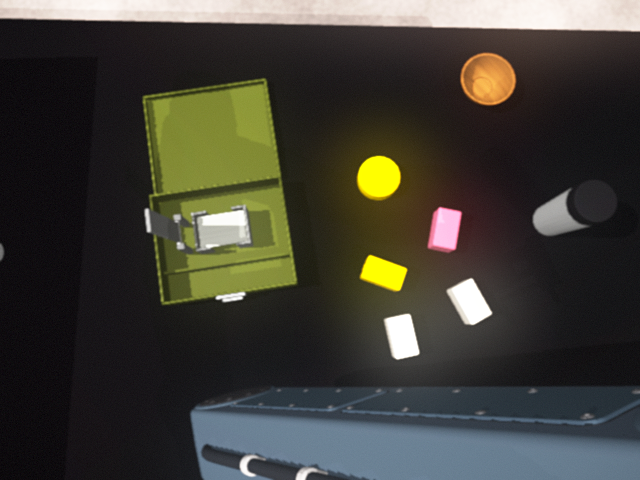

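View pics/scene1.png

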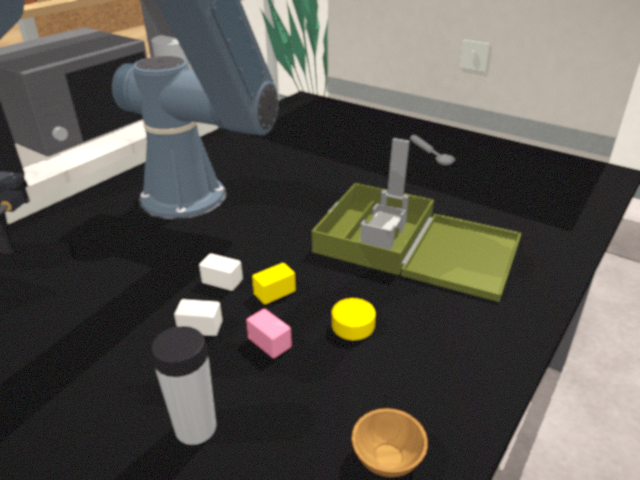

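The top view shows the oblong yellow block at (384,273), the puck at (379,177), the cradle at about (222,228), and the upright clamp at about (165,225). The latch is at (230,296), so lunchbox x points up in the image and y points left. The scene view agrees with this.

```bash
python3 - <<'E'
from h import *
c=load('top');P=cloud(c);f=c['frame'].astype(int);z=P[...,2]
v,u=np.mgrid[:480,:640]
def rect(m,n):
    q=P[m][:,:2].astype(np.float32)*1000
    (cx,cy),s,a=cv2.minAreaRect(q);print(n,m.sum(),'c',cx,cy,'size',s,'ang',a,'z',np.median(z[m]))
yel=(f[...,0]>180)&(f[...,1]>150)&(f[...,2]<90)
rect(yel&(v>240)&(z>.038)&(z<.052),'block top')
rect(yel&(v>240)&(z>.02),'block all')
reg=(u>135)&(u<305)&(v>165)&(v<310)
grey=(abs(f[...,0]-f[...,2])<30)
rect(reg&(z>.047)&(z<.063)&~grey,'box rim')
rect(reg&grey&(z>.034)&(z<.044)&(u>190)&(u<250)&(v<260),'platform')
rect(reg&grey&(z>.048)&(z<.06)&(u>185)&(u<255)&(v<260)&(v>195),'cradle rim')
m=reg&(z>.075)
print('clamp',m.sum(),P[m].min(0),P[m].max(0))
for a in np.arange(.07,.23,.02):
    k=m&(z>a)&(z<a+.02)
    if k.any():print(round(a,2),k.sum(),P[k].mean(0))
E
```

```text
block top 935 c 444.3559265136719 -165.84278869628906 size (71.77643585205078, 42.19393539428711) ang 70.77822875976562 z 0.04637447448061072
block all 993 c 444.52801513671875 -165.27243041992188 size (72.91854095458984, 42.21418380737305) ang 70.88777923583984 z 0.04622651021227342
box rim 1250 c 500.43115234375 126.38980102539062 size (201.32208251953125, 240.6641387939453) ang 9.981131553649902 z 0.055111610496075436
platform 1654 c 541.34521484375 126.65335083007812 size (114.01163482666016, 106.68754577636719) ang 8.560859680175781 z 0.03966277729399609
cradle rim 335 c 518.2257690429688 137.4960174560547 size (70.40463256835938, 114.99462127685547) ang 10.110153198242188 z 0.05496254515708132
clamp 801 [0.47644266 0.18744317 0.07511392] [0.5389268  0.21935941 0.20823685]
0.07 145 [0.5068749  0.19864789 0.08069006]
0.09 86 [0.50515138 0.20125258 0.10079933]
0.11 86 [0.50552974 0.20347584 0.12031092]
0.13 98 [0.50474764 0.20546961 0.1394779 ]
0.15 103 [0.50451951 0.2074154  0.15985898]
0.17 114 [0.50414447 0.20957848 0.18024434]
0.19 169 [0.50404858 0.21299951 0.20100166]
```

{"fn": "arm_command", "kwargs": {
  "steps": [
    {"fingers": -1,"slide": [0,0,0],"yaw": -0.138},
    {"fingers": -1,"slide": [0,0,0],"yaw": -0.138},
    {"fingers": -1,"slide": [0,0,0],"yaw": -0.138},
    {"fingers": -1,"slide": [0,0,0],"yaw": -0.138},
    {"fingers": -1,"slide": [0,0,0],"yaw": -0.138}
  ],
  "grip_force": 25
}}

```text
time_s: 0.6
ee_pos: [0.2489, -0.5728, 0.222]
ee_rot: [-179.9, -0.1, 63.3]
contact_force: [0.2, 0.9, 0.8]
width: 0.0871
grasp_force: 0.0
```

{"fn": "arm_command", "kwargs": {
  "steps": [
    {"fingers": -1,"slide": [0,0,0],"yaw": -0.136},
    {"fingers": -1,"slide": [0,0,0],"yaw": 0}
  ]
}}

```text
time_s: 0.8
ee_pos: [0.2489, -0.5728, 0.222]
ee_rot: [-180.0, -0.1, 70.8]
contact_force: [-0.4, -0.4, 0.4]
width: 0.0869
grasp_force: 0.0
```

```bash
cat > to.py <<'E'
import sys
from h import *
s=r.get_state();R=Ro.from_euler('xyz',s['ee_rot'],degrees=True).as_matrix()
t=np.array([float(a) for a in sys.argv[1:4]])
print(s['time_s'],s['ee_pos'].round(4),s['ee_rot'].round(2),'slide cm',(R.T@(t-s['ee_pos'])*100).round(2),'F',s['contact_force'].round(1),'w',s['width'])
E
python3 to.py .4444 -.1655 .2217
```

```text
0.8 [ 0.2489 -0.5728  0.222 ] [-1.7996e+02 -6.0000e-02  7.0790e+01] slide cm [44.89  5.06  0.07] F [-0.4 -0.4  0.4] w 0.08694263684280637
```

{"fn": "arm_command", "kwargs": {
  "steps": [
    {"fingers": -1,"slide": [4.5,0.5,0],"yaw": 0},
    {"fingers": -1,"slide": [4.5,0.5,0],"yaw": 0},
    {"fingers": -1,"slide": [4.5,0.5,0],"yaw": 0},
    {"fingers": -1,"slide": [4.5,0.5,0],"yaw": 0},
    {"fingers": -1,"slide": [4.5,0.5,0],"yaw": 0}
  ]
}}

```text
time_s: 1.3
ee_pos: [0.347, -0.3672, 0.2224]
ee_rot: [-180.0, -0.0, 70.6]
contact_force: [-0.1, -0.6, -0.1]
width: 0.087
grasp_force: 0.0
```

{"fn": "arm_command", "kwargs": {
  "steps": [
    {"fingers": -1,"slide": [4.5,0.5,0],"yaw": 0},
    {"fingers": -1,"slide": [4.5,0.5,0],"yaw": 0},
    {"fingers": -1,"slide": [4.5,0.5,0],"yaw": 0},
    {"fingers": -1,"slide": [3,0.5,0],"yaw": 0},
    {"fingers": -1,"slide": [0,0,0],"yaw": 0}
  ]
}}

```text
time_s: 1.8
ee_pos: [0.4204, -0.216, 0.2225]
ee_rot: [-179.9, -0.1, 70.9]
contact_force: [-0.3, -0.3, 0.6]
width: 0.0869
grasp_force: 0.0
```

```bash
python3 to.py .4444 -.1655 .018; python3 - <<'E'
from h import *
c=cam('wrist');cv2.imwrite('pics/wrist1.png',c['frame'][...,::-1]);P=cloud(c);f=c['frame'].astype(int);z=P[...,2]
m=(f[...,0]>150)&(f[...,1]>130)&(f[...,2]<90)&(z>.038)&(z<.052)
m&=np.hypot(P[...,0]-.444,P[...,1]+.166)<.07
print(m.sum(),cv2.minAreaRect(P[m][:,:2].astype(np.float32)*1000))
E
```

```text
1.8 [ 0.4204 -0.216   0.2225] [-1.7994e+02 -9.0000e-02  7.0920e+01] slide cm [ 5.53  0.64 20.45] F [-0.3 -0.3  0.6] w 0.08687119080274647
3434 ((443.3646545410156, -169.98086547851562), (70.88834381103516, 41.61725997924805), 70.90877532958984)
```

View pics/wrist1.png

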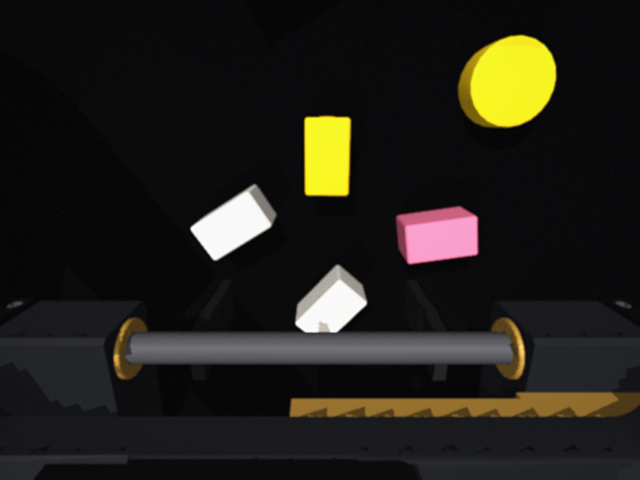

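The wrist view shows the yellow block squared up with the tool at (328,155). The white blocks at (235,222) and (332,300) are clear of the fingers.

{"fn": "arm_command", "kwargs": {
  "steps": [
    {"fingers": -1,"slide": [2.7,0.3,0],"yaw": 0},
    {"fingers": -1,"slide": [2.6,0.3,0],"yaw": 0},
    {"fingers": -1,"slide": [0,0,4],"yaw": 0},
    {"fingers": -1,"slide": [0,0,4],"yaw": 0},
    {"fingers": -1,"slide": [0,0,4],"yaw": 0}
  ]
}}

```text
time_s: 2.35
ee_pos: [0.4433, -0.1732, 0.1018]
ee_rot: [179.8, 0.1, 70.6]
contact_force: [0.0, -0.5, -0.9]
width: 0.0868
grasp_force: 0.0
```

```bash
python3 to.py .444 -.168 .018
```

```text
2.35 [ 0.4433 -0.1732  0.1018] [1.7985e+02 6.0000e-02 7.0640e+01] slide cm [ 0.52 -0.13  8.37] F [ 0.  -0.5 -0.9] w 0.08679775934631746
```

{"fn": "arm_command", "kwargs": {
  "steps": [
    {"fingers": -1,"slide": [0.5,-0.1,0],"yaw": 0},
    {"fingers": -1,"slide": [0,0,4],"yaw": 0},
    {"fingers": -1,"slide": [0,0,3],"yaw": 0},
    {"fingers": -1,"slide": [0,0,1.3],"yaw": 0},
    {"fingers": -1,"slide": [0,0,0],"yaw": 0}
  ]
}}

```text
time_s: 2.85
ee_pos: [0.4435, -0.1672, 0.0194]
ee_rot: [-179.9, -0.0, 70.7]
contact_force: [1.3, -0.5, 0.5]
width: 0.0868
grasp_force: 0.0
```

```bash
python3 to.py .444 -.168 .018
```

```text
2.85 [ 0.4435 -0.1672  0.0194] [-1.7993e+02 -1.0000e-02  7.0690e+01] slide cm [-0.06  0.07  0.14] F [ 1.3 -0.5  0.5] w 0.08684488346306524
```

{"fn": "arm_command", "kwargs": {
  "steps": [
    {"fingers": 1,"slide": [0,0,0],"yaw": 0},
    {"fingers": 1,"slide": [0,0,0],"yaw": 0},
    {"fingers": 1,"slide": [0,0,0],"yaw": 0},
    {"fingers": 1,"slide": [0,0,0],"yaw": 0},
    {"fingers": 1,"slide": [0,0,0],"yaw": 0}
  ]
}}

```text
time_s: 3.35
ee_pos: [0.4438, -0.1667, 0.0201]
ee_rot: [179.9, 0.0, 70.8]
contact_force: [0.2, 0.3, 0.6]
width: 0.0549
grasp_force: 0.0
```

{"fn": "arm_command", "kwargs": {
  "steps": [
    {"fingers": 1,"slide": [0,0,0],"yaw": 0},
    {"fingers": 1,"slide": [0,0,0],"yaw": 0},
    {"fingers": 1,"slide": [0,0,-3],"yaw": 0},
    {"fingers": 1,"slide": [0,0,-4],"yaw": 0},
    {"fingers": 1,"slide": [0,0,-4],"yaw": 0}
  ]
}}

```text
time_s: 3.85
ee_pos: [0.4426, -0.1659, 0.1299]
ee_rot: [-179.8, -0.0, 70.8]
contact_force: [0.4, -0.6, -0.7]
width: 0.0415
grasp_force: 25.0
```

{"fn": "arm_command", "kwargs": {
  "steps": [
    {"fingers": 1,"slide": [0,0,-2],"yaw": -0.13},
    {"fingers": 1,"slide": [0,0,-2],"yaw": -0.13},
    {"fingers": 1,"slide": [0,0,-1],"yaw": -0.13},
    {"fingers": 1,"slide": [0,0,0],"yaw": -0.12},
    {"fingers": 1,"slide": [0,0,0],"yaw": 0}
  ]
}}

```text
time_s: 4.35
ee_pos: [0.4432, -0.1663, 0.1796]
ee_rot: [-180.0, -0.0, 100.0]
contact_force: [-0.3, 0.2, -1.3]
width: 0.0423
grasp_force: 25.0
```

```bash
python3 to.py .520 .130 .18; python3 - <<'E'
from h import *
c=cam('scene');P=cloud(c);f=c['frame'].astype(int);z=P[...,2]
cv2.imwrite('pics/scene2.png',cv2.resize(c['frame'][100:340,100:420,::-1],(640,480)))
m=(f[...,0]>150)&(f[...,1]>130)&(f[...,2]<90)&(np.hypot(P[...,0]-.444,P[...,1]+.166)<.08)
q=P[m];print(len(q),q.min(0),q.max(0))
yh=np.array([np.cos(np.radians(100)),np.sin(np.radians(100))]);e=r.get_state()['ee_pos']
s=(q[:,:2]-e[:2])@yh;print('along y',np.percentile(s,[1,99]),'z rel',np.percentile(q[:,2]-e[2],[1,99]))
E
```

```text
4.35 [ 0.4432 -0.1663  0.1796] [-1.7998e+02 -1.0000e-02  1.0002e+02] slide cm [27.84 12.72 -0.03] F [-0.3  0.2 -1.3] w 0.042288041246670856
1107 [ 0.39766703 -0.20873916  0.16050169] [ 0.50229579 -0.13147695  0.28018868]
along y [-0.03975554  0.02999634] z rel [-0.01696797  0.09993704]
```

View pics/scene2.png

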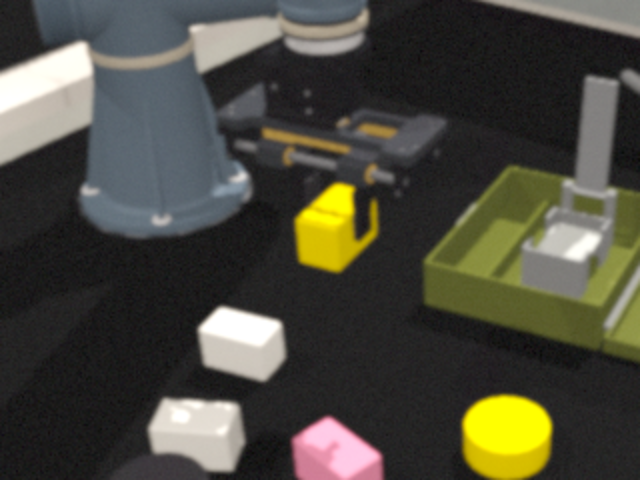

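The block hangs upright in the grip, its front face at about (325,235) in the crop. It sits about 3 mm toward the tool's −x from the TCP, so I'll offset for that.

{"fn": "arm_command", "kwargs": {
  "steps": [
    {"fingers": 1,"slide": [4,1.8,0],"yaw": 0},
    {"fingers": 1,"slide": [4,1.8,0],"yaw": 0},
    {"fingers": 1,"slide": [4,1.8,0],"yaw": 0},
    {"fingers": 1,"slide": [4,1.8,0],"yaw": 0},
    {"fingers": 1,"slide": [4,1.8,0],"yaw": 0}
  ]
}}

```text
time_s: 4.9
ee_pos: [0.4969, 0.0478, 0.1788]
ee_rot: [-179.9, -0.0, 99.9]
contact_force: [0.3, -0.1, -1.2]
width: 0.0421
grasp_force: 25.0
```

{"fn": "arm_command", "kwargs": {
  "steps": [
    {"fingers": 1,"slide": [4,1.8,0],"yaw": 0},
    {"fingers": 1,"slide": [3,1.5,0],"yaw": 0},
    {"fingers": 1,"slide": [1,0.4,0],"yaw": 0},
    {"fingers": 1,"slide": [0,0,0],"yaw": 0},
    {"fingers": 1,"slide": [0,0,0],"yaw": 0}
  ]
}}

```text
time_s: 5.4
ee_pos: [0.519, 0.1304, 0.1789]
ee_rot: [-179.9, 0.0, 100.0]
contact_force: [-0.9, -0.5, -0.6]
width: 0.0416
grasp_force: 25.0
```

```bash
python3 to.py .5195 .133 .06; python3 - <<'E'
from h import *
c=cam('scene');P=cloud(c);f=c['frame'].astype(int);z=P[...,2]
cv2.imwrite('pics/scene3.png',cv2.resize(c['frame'][100:300,270:536,::-1],(798,600)))
m=(f[...,0]>150)&(f[...,1]>130)&(f[...,2]<90)&(np.hypot(P[...,0]-.52,P[...,1]-.13)<.08)&(z<.21)
q=P[m];o=np.array([.5201,.1299]);a=np.radians(10);L=(q[:,:2]-o)@np.array([[np.cos(a),-np.sin(a)],[np.sin(a),np.cos(a)]])
print(len(q),'lunch xy',np.percentile(L,[1,5,95,99],axis=0).round(4).tolist(),'z',np.percentile(q[:,2],[1,99]))
E
```

```text
5.4 [0.519  0.1304 0.1789] [-1.7987e+02  3.0000e-02  9.9980e+01] slide cm [ 0.25  0.12 11.89] F [-0.9 -0.5 -0.6] w 0.041639051802812056
740 lunch xy [[-0.0242, -0.0411], [-0.0192, -0.0391], [0.0209, 0.0202], [0.0539, 0.0311]] z [0.00481275 0.20713056]
```

View pics/scene3.png

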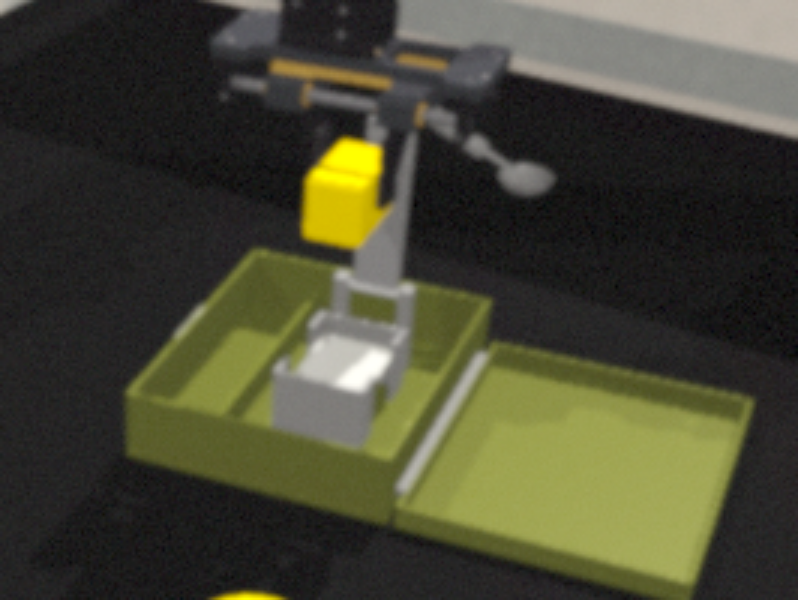

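The block is held over the cradle well, its front face at (340,205). Measured, it is about 4 mm short along lunchbox y.

{"fn": "arm_command", "kwargs": {
  "steps": [
    {"fingers": 1,"slide": [0.3,0.1,0],"yaw": 0},
    {"fingers": 1,"slide": [0,0,4],"yaw": 0},
    {"fingers": 1,"slide": [0,0,4],"yaw": 0},
    {"fingers": 1,"slide": [0,0,1.5],"yaw": 0},
    {"fingers": 1,"slide": [0,0,0],"yaw": 0}
  ]
}}

```text
time_s: 5.95
ee_pos: [0.5183, 0.1332, 0.0823]
ee_rot: [-179.7, -0.0, 99.9]
contact_force: [0.6, -0.5, -1.3]
width: 0.0418
grasp_force: 25.0
```

{"fn": "arm_command", "kwargs": {
  "steps": [
    {"fingers": 1,"slide": [0,0,0.8],"yaw": 0},
    {"fingers": 1,"slide": [0,0,0.8],"yaw": 0},
    {"fingers": 1,"slide": [0,0,0.5],"yaw": 0},
    {"fingers": 1,"slide": [0,0,0.2],"yaw": 0},
    {"fingers": 1,"slide": [0,0,0],"yaw": 0}
  ]
}}

```text
time_s: 6.45
ee_pos: [0.5204, 0.1344, 0.0616]
ee_rot: [180.0, 0.0, 100.0]
contact_force: [0.2, 0.2, -0.8]
width: 0.0418
grasp_force: 25.0
```

```bash
python3 to.py .5195 .133 .058
```

```text
6.45 [0.5204 0.1344 0.0616] [179.99   0.   100.03] slide cm [-0.13 -0.11  0.36] F [ 0.2  0.2 -0.8] w 0.04180564344845582
```

{"fn": "arm_command", "kwargs": {
  "steps": [
    {"fingers": 1,"slide": [0,0,0.2],"yaw": 0},
    {"fingers": 1,"slide": [0,0,0.1],"yaw": 0},
    {"fingers": 1,"slide": [0,0,0],"yaw": 0}
  ]
}}

```text
time_s: 6.75
ee_pos: [0.5205, 0.1345, 0.0588]
ee_rot: [180.0, 0.0, 100.0]
contact_force: [0.2, -0.6, -1.0]
width: 0.0416
grasp_force: 25.0
```

{"fn": "arm_command", "kwargs": {
  "steps": [
    {"fingers": 1,"slide": [0,0,0.1],"yaw": 0},
    {"fingers": 0.6,"slide": [0,0,0],"yaw": 0},
    {"fingers": -0.3,"slide": [0,0,0],"yaw": 0},
    {"fingers": -0.3,"slide": [0,0,0],"yaw": 0},
    {"fingers": -0.3,"slide": [0,0,0],"yaw": 0}
  ]
}}

```text
time_s: 7.25
ee_pos: [0.5203, 0.1344, 0.0575]
ee_rot: [-180.0, 0.0, 100.0]
contact_force: [-0.4, -0.1, -0.0]
width: 0.0544
grasp_force: 0.0
```

{"fn": "arm_command", "kwargs": {
  "steps": [
    {"fingers": -0.3,"slide": [0,0,-4],"yaw": 0},
    {"fingers": -0.3,"slide": [0,0,-5],"yaw": 0},
    {"fingers": -0.3,"slide": [0,0,-5],"yaw": 0},
    {"fingers": -0.3,"slide": [0,0,-5],"yaw": 0},
    {"fingers": -0.3,"slide": [0,0,-3],"yaw": 0}
  ]
}}

```text
time_s: 7.75
ee_pos: [0.5216, 0.1345, 0.2818]
ee_rot: [179.6, 0.0, 100.0]
contact_force: [0.7, 1.1, -0.3]
width: 0.0563
grasp_force: 0.0
```

```bash
python3 - <<'E'
from h import *
o=np.array([.5201,.1299]);a=np.radians(10)
c=cam('scene');P=cloud(c);f=c['frame'].astype(int);z=P[...,2]
cv2.imwrite('pics/scene4.png',cv2.resize(c['frame'][100:300,270:536,::-1],(798,600)))
m=(f[...,0]>120)&(f[...,1]>100)&(f[...,2]<80)&(np.hypot(P[...,0]-.52,P[...,1]-.13)<.06)&(z>.06)&(z<.1)
q=P[m];L=(q[:,:2]-o)@np.array([[np.cos(a),-np.sin(a)],[np.sin(a),np.cos(a)]])
print(len(q),np.percentile(L,[1,5,95,99],axis=0).round(4).tolist(),'z',np.percentile(q[:,2],[1,50,95,99]))
print(r.get_state()['ee_pos'],r.get_state()['width'])
E
```

```text
543 [[-0.0174, -0.0364], [-0.0152, -0.0347], [0.0232, 0.0297], [0.0238, 0.0345]] z [0.06085162 0.08319309 0.08671723 0.08757456]
[0.52403675 0.13476098 0.28580374] 0.0564309331200885
```

View pics/scene4.png

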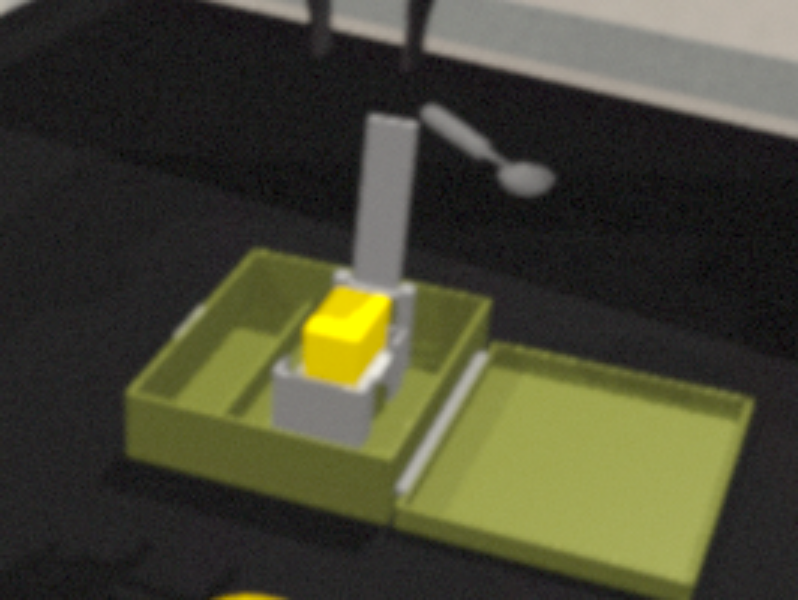

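The block stands upright and centred in the cradle, at (347,335), under the open clamp. Next I'll shut the fingers and go round behind the bar.

{"fn": "arm_command", "kwargs": {
  "steps": [
    {"fingers": 1,"slide": [3,-0.1,0],"yaw": 0},
    {"fingers": 1,"slide": [4,-0.1,0],"yaw": 0},
    {"fingers": 1,"slide": [3,-0.1,0],"yaw": 0},
    {"fingers": 1,"slide": [1.6,0,0],"yaw": 0},
    {"fingers": 1,"slide": [0,0,0],"yaw": 0}
  ]
}}

```text
time_s: 8.3
ee_pos: [0.4965, 0.2495, 0.2772]
ee_rot: [-180.0, 0.0, 100.2]
contact_force: [0.2, -0.3, -0.8]
width: 0.0242
grasp_force: 0.0
```

{"fn": "arm_command", "kwargs": {
  "steps": [
    {"fingers": 1,"slide": [0,0,0],"yaw": 0},
    {"fingers": 1,"slide": [0,0,0],"yaw": 0},
    {"fingers": 1,"slide": [0,0,0],"yaw": 0},
    {"fingers": 1,"slide": [0,0,0],"yaw": 0}
  ]
}}

```text
time_s: 8.7
ee_pos: [0.4975, 0.2472, 0.2775]
ee_rot: [-180.0, 0.0, 99.9]
contact_force: [0.1, -0.1, 0.7]
width: 0.0011
grasp_force: 0.0
```

```bash
python3 to.py .4993 .248 .17
```

```text
8.7 [0.4975 0.2472 0.2775] [-1.7999e+02  1.0000e-02  9.9940e+01] slide cm [ 0.05  0.19 10.75] F [ 0.1 -0.1  0.7] w 0.0010967368310369227
```

{"fn": "arm_command", "kwargs": {
  "steps": [
    {"fingers": 1,"slide": [0,0.2,4],"yaw": 0},
    {"fingers": 1,"slide": [0,0,4],"yaw": 0},
    {"fingers": 1,"slide": [0,0,2.7],"yaw": 0},
    {"fingers": 1,"slide": [0,0,0],"yaw": 0}
  ]
}}

```text
time_s: 9.1
ee_pos: [0.4963, 0.2471, 0.1669]
ee_rot: [-179.5, 0.1, 100.0]
contact_force: [-0.1, 0.3, 1.0]
width: 0.0003
grasp_force: 0.0
```

{"fn": "arm_command", "kwargs": {
  "steps": [
    {"fingers": 1,"slide": [-2,0,0],"yaw": 0},
    {"fingers": 1,"slide": [-1.5,0,0],"yaw": 0},
    {"fingers": 1,"slide": [-1.5,0,0],"yaw": 0},
    {"fingers": 1,"slide": [-1.5,0,0],"yaw": 0},
    {"fingers": 1,"slide": [-1.5,0,0],"yaw": 0}
  ]
}}

```text
time_s: 9.6
ee_pos: [0.5134, 0.1689, 0.171]
ee_rot: [179.9, -0.1, 100.0]
contact_force: [-0.3, 4.1, -1.0]
width: 0.0003
grasp_force: 1.8
```

```bash
cat > lk.py <<'E'
import sys
from h import *
o=np.array([.5201,.1299]);a=np.radians(10);B=np.array([[np.cos(a),-np.sin(a)],[np.sin(a),np.cos(a)]])
s=r.get_state();print('tcp lunch',((s['ee_pos'][:2]-o)@B*1000).round(1),s['ee_pos'][2],s['contact_force'].round(1))
c=cam('scene');cv2.imwrite(sys.argv[1],cv2.resize(c['frame'][100:300,270:536,::-1],(798,600)))
P=cloud(c);f=c['frame'].astype(int);L=(P[...,:2]-o)@B*1000;z=P[...,2]*1000
m=(f.max(-1)-f.min(-1)<25)&(f.min(-1)>70)&(abs(L[...,0])<17)&(L[...,1]>-80)&(L[...,1]<95)&(z>68)&(z<230)
for y in range(-80,95,15):
    k=m&(L[...,1]>=y)&(L[...,1]<y+15)
    if k.sum()>5:print(y+7,k.sum(),np.median(z[k]).round(1))
y=(f[...,0]>120)&(f[...,1]>100)&(f[...,2]<80)&(np.hypot(L[...,0],L[...,1])<55)&(z>50)&(z<100)
if y.sum()>10:print('yel',y.sum(),np.percentile(L[y],[2,98],axis=0).round(1).tolist(),np.percentile(z[y],[2,50,98]).round(1))
E
python3 lk.py pics/s5.png
```

```text
tcp lunch [ 0.2 39.6] 0.17103203031993763 [-0.3  4.1 -1. ]
17 165 183.0
32 168 150.1
47 145 114.6
62 109 85.1
yel 654 [[-16.8, -36.0], [23.6, 33.4]] [51.6 81.4 87.3]
```

View pics/s5.png

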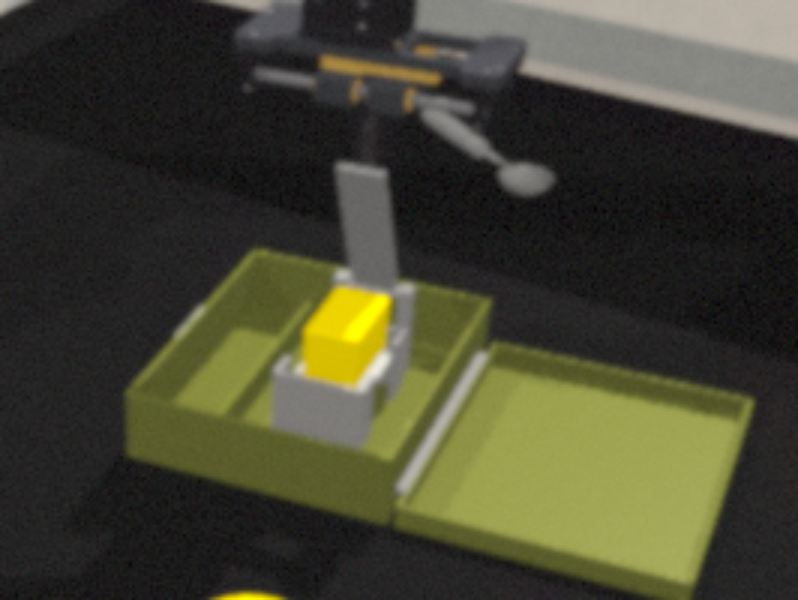

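The clamp has swung to about 67°, with its tip at (362,170), and the block has not moved. I'll keep following the arc.

{"fn": "arm_command", "kwargs": {
  "steps": [
    {"fingers": 1,"slide": [-1.8,0,0.3],"yaw": 0},
    {"fingers": 1,"slide": [-1.4,0,0.8],"yaw": 0},
    {"fingers": 1,"slide": [-1.6,0,1],"yaw": 0},
    {"fingers": 1,"slide": [-1.2,0,1],"yaw": 0},
    {"fingers": 1,"slide": [-1,0,1.3],"yaw": 0}
  ]
}}

```text
time_s: 10.15
ee_pos: [0.5258, 0.0996, 0.1262]
ee_rot: [179.9, 0.0, 100.0]
contact_force: [-0.9, 3.3, 3.1]
width: 0.0004
grasp_force: 1.8
```

{"fn": "arm_command", "kwargs": {
  "steps": [
    {"fingers": 1,"slide": [-0.7,0,1.2],"yaw": 0},
    {"fingers": 1,"slide": [-0.5,0,1],"yaw": 0},
    {"fingers": 1,"slide": [-0.3,0,0.5],"yaw": 0},
    {"fingers": 1,"slide": [0,0,0],"yaw": 0}
  ]
}}

```text
time_s: 10.55
ee_pos: [0.5278, 0.0852, 0.0987]
ee_rot: [-179.9, 0.1, 100.1]
contact_force: [-0.2, -0.2, -0.5]
width: 0.0003
grasp_force: 0.0
```

```bash
python3 lk.py pics/s6.png
```

```text
tcp lunch [ -0.2 -45.4] 0.0987032839609635 [-0.2 -0.2 -0.5]
-73 26 100.4
-58 59 99.1
-43 44 103.5
-28 16 94.2
-13 18 90.5
2 22 87.8
17 23 85.8
32 33 82.5
47 31 80.0
62 32 77.4
yel 338 [[-16.8, -39.3], [23.7, 27.0]] [50.9 66.5 79.7]
```

View pics/s6.png

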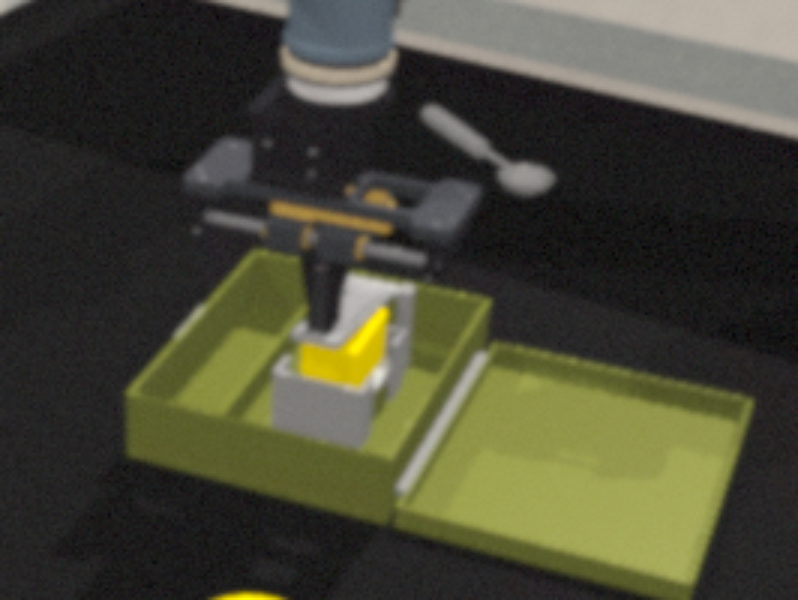

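The bar lies just above the block at about 9°, with the fingers on its free end at (325,325). Now I'll press down.

{"fn": "arm_command", "kwargs": {
  "steps": [
    {"fingers": 1,"slide": [0,0,0.6],"yaw": 0},
    {"fingers": 1,"slide": [0,0,0.6],"yaw": 0},
    {"fingers": 1,"slide": [0,0,0.5],"yaw": 0},
    {"fingers": 1,"slide": [0,0,0.4],"yaw": 0},
    {"fingers": 1,"slide": [0,0,0],"yaw": 0}
  ]
}}

```text
time_s: 11.1
ee_pos: [0.5279, 0.0861, 0.078]
ee_rot: [-180.0, -0.0, 100.0]
contact_force: [-0.2, 0.2, 0.8]
width: 0.0005
grasp_force: 0.2
```

{"fn": "arm_command", "kwargs": {
  "steps": [
    {"fingers": 1,"slide": [0,0,0.2],"yaw": 0},
    {"fingers": 1,"slide": [0,0,0.1],"yaw": 0},
    {"fingers": 1,"slide": [0,0,0],"yaw": 0}
  ]
}}

```text
time_s: 11.4
ee_pos: [0.5278, 0.0861, 0.0762]
ee_rot: [180.0, 0.0, 100.0]
contact_force: [-1.1, -1.5, 6.5]
width: 0.0002
grasp_force: 3.8
```

{"fn": "arm_command", "kwargs": {
  "steps": [
    {"fingers": 1,"slide": [0,0,0.2],"yaw": 0},
    {"fingers": 1,"slide": [0,0,0.1],"yaw": 0},
    {"fingers": 1,"slide": [0,0,0],"yaw": 0}
  ]
}}

```text
time_s: 11.7
ee_pos: [0.5279, 0.0861, 0.0756]
ee_rot: [179.9, 0.0, 100.1]
contact_force: [-4.1, -1.7, 25.7]
width: 0.0002
grasp_force: 12.7
```

Force is up to 25.7 N, so the bar is on its stop. Lifting off.

{"fn": "arm_command", "kwargs": {
  "steps": [
    {"fingers": 1,"slide": [0,0,0],"yaw": 0},
    {"fingers": 1,"slide": [0,0,0],"yaw": 0},
    {"fingers": 1,"slide": [0,0,-2],"yaw": 0},
    {"fingers": 1,"slide": [0,0,-5],"yaw": 0},
    {"fingers": 1,"slide": [0,0,-5],"yaw": 0}
  ]
}}

```text
time_s: 12.2
ee_pos: [0.5258, 0.0866, 0.1924]
ee_rot: [-179.7, -0.1, 100.0]
contact_force: [0.9, 0.3, -0.1]
width: 0.0004
grasp_force: 0.0
```

{"fn": "arm_command", "kwargs": {
  "steps": [
    {"fingers": 1,"slide": [0,0,-4],"yaw": 0},
    {"fingers": 1,"slide": [0,0,0],"yaw": 0},
    {"fingers": 1,"slide": [0,0,0],"yaw": 0}
  ]
}}

```text
time_s: 12.5
ee_pos: [0.5274, 0.0865, 0.2329]
ee_rot: [180.0, -0.0, 100.0]
contact_force: [0.0, 0.5, -1.3]
width: 0.0006
grasp_force: 0.0
```

```bash
python3 lk.py pics/s7.png
```

```text
tcp lunch [ -0.4 -44. ] 0.23292947636235628 [ 0.   0.5 -1.3]
-73 29 75.1
-58 61 76.3
-43 56 76.3
-28 52 76.2
-13 55 76.3
2 51 76.4
17 46 76.0
32 51 76.2
47 50 75.7
62 38 76.3
yel 138 [[12.9, -38.2], [24.0, 30.6]] [50.8 63.2 71.6]
```

View pics/s7.png

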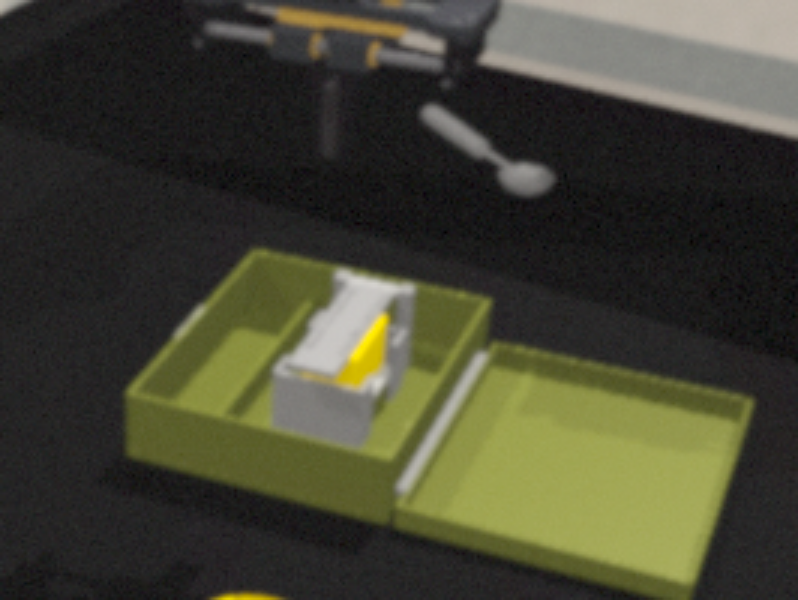

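The bar is level at 76 mm from end to end, around (345,325), with the block clamped under it and the gripper clear.

```bash
python3 -c "
from rig import r
print(r.finish_job())"
```

```text
the job is handed in; nothing more can be done
None
```

I handed the job in at about 12.6 s. The oblong cold block is upright in the cradle and pressed down home, the clamp bar is shut level over it, and the gripper is clear; the hand-in gave no verdict.

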